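Press a pellet in the bench locking pliers

TASK

Slide the die carrier gently along its track until you feel it pressing fully home against the depth stop, and let go of it. Push the locking pliers' handle down over centre so that the die's plunger is pressed in fully, and take your hand off so that the pliers hold the die locked by themselves; then press the release lever down so that they spring open, leaving the die home with its plunger in and everything else on the bench where it stands. Never use more than 25 N on the stop, the handle or the release lever.

Things in the scene. Friction and masses are not known exactly. Their poses are not given: they have to be found in the camera images.
- pliers: bench locking pliers, bolted down, base 350 x 84 mm. Origin on the bench under the jaw's pivot; x runs from pivot to jaw mouth (jaw and die at +x, long handle at -x), z up. Anvil track: top 30 mm above the bench, x = 20 to 148 mm, rails 38 mm apart standing 7 mm above it. Jaw tip over x = 60 mm, its open underside about 80 mm above the bench; jaw top under 115 mm
- hinge_point (a point): hinge axis of the handle, 40 mm to -x of the pliers' origin and 93 mm above the bench; the axis runs along the pliers' y. The handle swings in the pliers' x-z plane
- handle (a joint): handle angle, rad: 0 = open, rising 0.95 rad above level towards -x; grows as it is pushed down; dead centre 0.80; hard stop 0.95, handle level. Load comes on from about 0.2, is heaviest (about 12 N at the grip) near 0.55 and fades towards 0.80; from about 0.88 it snaps to the stop by itself and stays locked. A spring lifts it to 0 when free. Over 25 N bends it
- grip (a point): point on the upper face of the handle's black grip, on its middle line, 130 mm from the hinge along the handle and 7 mm out from its mid-plane; the grip reaches from 98 to 154 mm from the hinge, is 30 mm wide and 14 mm thick. The axes of this point are not aligned with the handle; use its position
- release (a joint): release lever, rad: 0 = at rest, grows as its paddle is pressed down, hard stop 0.46. With the pliers locked it meets the handle at about 0.05, then needs 10 to 15 N on the paddle, and has kicked the handle back over centre by about 0.3; the handle then springs open. A spring returns the lever. Over 25 N bends it
- paddle (a point): middle of the top face of the release lever's flat steel paddle (34 x 38 mm, 6 mm thick), at x = -115, y = +90 mm in the pliers' frame, 80 mm above the bench at rest; the lever's hinge lies along the pliers' x at y = 36 mm, 67 mm above the bench, so the paddle drops about 16 mm by 0.3 rad
- die: pellet die on its flat steel carrier, about 0.5 kg, resting on the anvil between the rails (it drags with 2 to 5 N). Origin under the die's middle; x points out of the jaw mouth, as the pliers' x. Carrier 36 mm wide, 8 mm thick, from x = -22 (nose) to +72 mm; die 32 mm across, top 30 mm above the carrier's underside, with a 20 mm steel plunger standing 12 mm out of it
- die_tab (a point): gripping point on the carrier's upright aluminium tab, at x = +62 mm of the die and 36 mm above the carrier's underside; the tab is 14 mm thick (x), 20 mm wide (y), its top 50 mm above the carrier's underside. The carrier has 1 mm play each side: held tight out of line it binds on the rails, pushed from behind the tab (its +x face) it stays free
- die_nose (a point): middle of the carrier's nose, the end that meets the stop, 4 mm above the underside
- stop: adjustable depth stop, a dark steel block 10 x 26 x 20 mm on the anvil, set anew each time; fixed. Origin under the middle of the face that the carrier meets; x points out of the jaw mouth. It is damaged by more than 25 N
- stop_face (a point): the point of the stop's face that the carrier's nose meets; the carrier is home when nose and face touch (die_nose and stop_face coincide)
- plunger (a joint): how far the plunger is pressed into the die, m: 0 = standing out 12 mm, 0.006 = fully pressed; moves stiffly (about 30 N) and stays
- spare_die: plain steel cylinder without carrier, 34 mm across, 26 mm high: not used, leave it. Origin at the centre of its underside
- weight: brass calibration weight with a small knob, 24 mm across, 36 mm high: leave it. Origin at the centre of its underside
- beaker: glass beaker, 54 mm across, 70 mm high: leave it. Origin at the centre of its underside
- jar: brown glass jar, 56 mm across, 85 mm high: leave it. Origin at the centre of its underside
- flask: white plastic bottle, 60 mm across, 150 mm high: leave it. Origin at the centre of its underside
- scoop: steel powder scoop, like a spoon, lying flat, 180 mm long: leave it. Origin near its middle
- mortar: white ceramic bowl, 90 mm across, 45 mm high: leave it. Origin at the centre of its underside
There are look-alikes about, which are no part of the job. Leave any blue look-alike of the die alone.

How it is judged:
By the outcome, as a careful person would: the job done as asked, in the order asked, and still so for the second after the job is handed in, with the robot touching nothing.
It also fails if it takes over 62 s, if anything falls off the work surface, if the arm or the gripper's body presses on something with over 40 N, if the wrist force passes 120 N, or if a joint passes its speed limit or range.

ROBOT

A 7-joint arm with a two-finger parallel gripper is mounted at the origin on the work surface. World frame = base frame: x ahead of the robot, y to its left, z up, the work surface at z = 0. Lengths are in m, angles in rad, forces in N, time in s.
With the tool pointing down it reaches from about 0.375 to 0.925 m from the base axis. Payload 3.1 kg.
Tool frame: the origin (TCP) lies at the very end of the fingers, on their centre line; the grasp point (between the pads) lies 19 mm behind it; z points along the fingers, y is the line along which they close (so a half turn about z gives the same grasp; the last joint's range is limited). The gripper opens to 85 mm and grips with 20 to 120 N. Pads are 22 mm wide; open, the fingers measure 114 mm over their backs; the gripper's body (76 mm by 85 mm) begins 54 mm behind the grasp point. The pads swing forward as they close: fully open they stand 13 mm farther back than shut.
Start: joints at [1.164, 0.383, 0.044, 1.598, -0.018, 1.161, -0.05], TCP at [0.198, -0.619, 0.231] pointing down, gripper open.
Joint ranges: [-2.61, 2.61], [-0.41, 2.15], [-1.48, 1.57], [0, 2.5], [-1.57, 4.71], [0.05, 1.97], [-2.85, 2.85]. Speed limits (rad/s): [2.79, 2.79, 3.14, 3.14, 3.14, 3.14, 3.14].

INTERFACE

Orientations are given as a unit quaternion [x, y, z, w].
In Python, from rig import get_state, optics, job gives the robot as it stands. The module is installed in compiled form; this text tells all that it offers.
- The arm moves only by the tool servo_tool, never from a script. Its argument "plan" is a list that holds one entry, the list of rows, each a list of 7 numbers: the shift along the tool's x, y, z in units of 25 cm (1.0 is 25 cm), then the turn, a rotation vector about the tool's x, y, z in units of 1.5 rad (1.0 is 1.5 rad), then the closure, from -1 (fully open) to 1 (shut). A call has 1 to 20 rows; each row is the pose to reach, as a shift and turn from the pose commanded when the call began, along the tool's axes at that moment; what a row does not reach only later rows make up. A row lasts 1/8 s, in which the tool goes at most 62.5 mm and 10.7 degrees, less where a joint would pass 70% of its speed; a pose out of reach is approached as far as the arm can. A call with a number of a shift or a turn outside -1 to 1 is refused whole. A call with a gripper value outside its range is refused whole. The fingers move at their own pace and stop on an object; "force" is the grip in N (left out, the last holds). Time passes only in rows, so rows that repeat a pose let the fingers close. It gives the time, the measured TCP pose, the force, the opening and the grip force at its end, in the units of the state.
- get_state(): the state, without advancing time (a new reading comes with each control period).
- optics.capture(name): name is "scene" or "top"; returns the picture (480x640x3 uint8, blue, green, red); there is no depth.
- optics.get_calibration(name): a dict with "K" (3x3 intrinsics, pixels), "xyz" and "orientation" of the camera in the world. Camera axes: x right, y up, looking along -z (the intrinsics and any distortion apply to the point x, -y, -z); pixel columns grow to the right and rows downward; lengths in m; the calibration is good to about 2 mm. A picture is of the moment at which its call begins. get_calibration takes no time and is no camera call.
- job.sign_off(): hands the job in; it is judged then, once.
The state is a dict: "clock": time; "joints": joint angles; "qvel": joint speeds; "joint_efforts": joint torques, N m; "position": TCP position; "eef_rot": TCP orientation; "ft_force": force on the tool from outside, world axes, zero at the start; "moment": the same for the moment, N m; "gripper_width": opening from 0.0 (shut) to 1.0 (fully open); "gripper_force": force on a finger pad.
Only numpy, scipy, OpenCV 4.12 (cv2) and the standard library are available. Lean on these libraries where they do the work, as an engineer would, in place of code of your own. Each camera call takes 0.05 s, during which the arm holds its last target. There are 200 camera calls.

## Working session

There is one attempt and no reset: what is moved stays moved. The work goes in short steps, Python scripts to look and compute and a tool call to move; the robot and the scene stay as the last step left them, time stands still between calls to the robot, and variables do not carry over. Pictures are saved under pics/ and viewed, at most 10 in all, crops included, and the job is handed in when it is done.

Besides the shell and the picture viewer there is one more tool, called after ">>>" as a command line: name --argument value ..., lists and objects as JSON in quotes. servo_tool: Moves the arm, as the interface text tells. Shifts and turns lie within -1 to 1; 1 stands for 25 cm of shift or 1.5 rad of turn. Its arguments: {"type":"object","properties":{"plan":{"type":"array","items":{"type":"array","items":{"type":"array","items":{"type":"number"}}}},"force":{"type":"number"}},"required":["plan"]}

```bash
mkdir -p pics
python3 - <<'E'
from rig import get_state, optics
import cv2
print(get_state())
for n in("scene","top"):
    cv2.imwrite(f"pics/{n}0.png",optics.capture(n)); print(n,optics.get_calibration(n))
E
```

```text
{'clock': 0.0, 'joints': array([ 1.16417709,  0.38382892,  0.04384171,  1.5995935 , -0.01791457,
        1.16120673, -0.04989865]), 'qvel': array([ 1.79395035e-03, -4.55414229e-04,  3.50241959e-05, -1.30081228e-03,
       -4.81616471e-04, -5.97196069e-04, -5.73960528e-04]), 'joint_efforts': array([-3.34339084e-04, -4.33465540e+01,  1.02450974e+00, -2.49511868e+01,
        1.05692953e-02,  1.12852905e-02,  1.08621379e-05]), 'position': array([ 0.19726029, -0.61834381,  0.22988218]), 'eef_rot': array([ 9.88096426e-01,  1.53830118e-01, -2.67931350e-04, -1.29450751e-03]), 'ft_force': array([-0.53069494, -0.13761666,  0.45644156]), 'moment': array([ 0.03472247,  0.01061435, -0.03316189]), 'gripper_force': 0.0, 'gripper_width': 0.9969071919878179}
scene {'K': array([[509.35922825,   0.        , 319.24040623],
       [  0.        , 509.35922825, 241.75259829],
       [  0.        ,   0.        ,   1.        ]]), 'xyz': array([1.09561348, 0.85803012, 0.73399753]), 'orientation': array([0.1429775 , 0.46997125, 0.83941343, 0.23252859])}
top {'K': array([[524.51752762,   0.        , 317.9990668 ],
       [  0.        , 524.51752762, 229.7080029 ],
       [  0.        ,   0.        ,   1.        ]]), 'xyz': array([0.48587347, 0.00858817, 1.2599352 ]), 'orientation': array([ 0.03603932, -0.01802039, -0.70281495,  0.71023065])}
```

View pics/scene0.png

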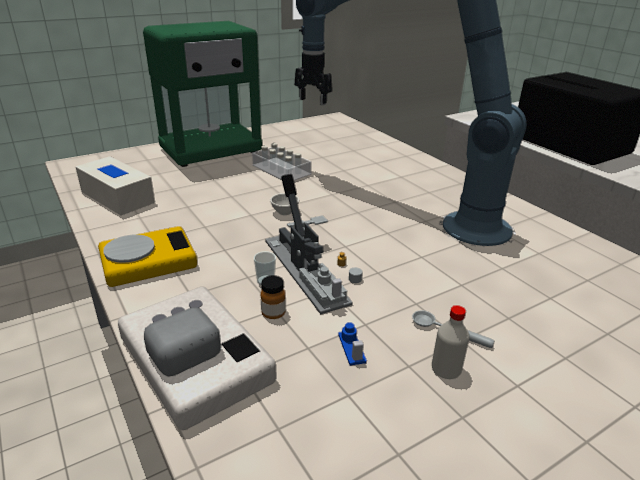

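View pics/top0.png

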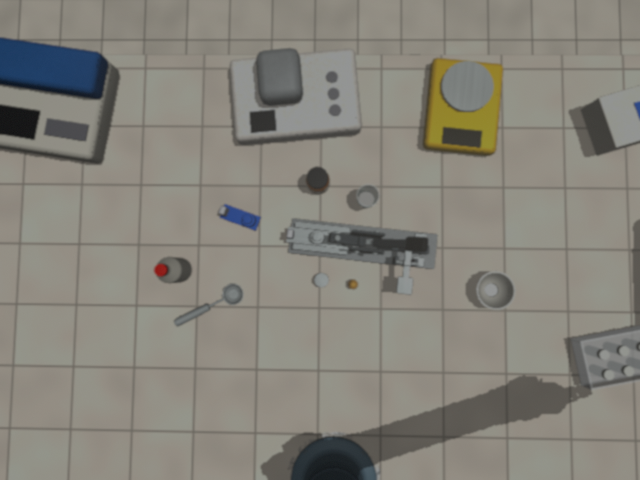

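The scene view shows the pliers mid-bench, with the handle up at (290,185) and the blue look-alike die at (350,340). In the top view the pliers run from (288,235) at the jaw to (436,250) at the handle, the paddle is at (404,285) and the tab is near (288,235). Pliers +x is roughly world +y.

```bash
cat > h.py <<'E'
import numpy as np, cv2
from scipy.spatial.transform import Rotation as R
from rig import get_state, optics
def ray(n,u,v):
    c=optics.get_calibration(n);K=c["K"]
    d=np.array([(u-K[0,2])/K[0,0],-(v-K[1,2])/K[1,1],-1.])
    return np.array(c["xyz"]),R.from_quat(c["orientation"]).apply(d)
def plane(n,u,v,z):
    o,d=ray(n,u,v);return o+d*(z-o[2])/d[2]
def tri(a,b):
    (o1,d1),(o2,d2)=ray("top",*a),ray("scene",*b)
    t=np.linalg.lstsq(np.c_[d1,-d2],o2-o1,rcond=None)[0]
    p,q=o1+d1*t[0],o2+d2*t[1];return (p+q)/2,np.linalg.norm(p-q)
def pix(n,p):
    c=optics.get_calibration(n);K=c["K"]
    q=R.from_quat(c["orientation"]).inv().apply(np.array(p)-c["xyz"])
    return K[0,0]*q[0]/-q[2]+K[0,2],-K[1,1]*q[1]/-q[2]+K[1,2]
def crop(n,x,y,w,h,s,name):
    im=optics.capture(n);cv2.imwrite(f"pics/{name}",cv2.resize(im[y:y+h,x:x+w],None,fx=s,fy=s,interpolation=cv2.INTER_CUBIC))
E
python3 - <<'E'
from h import *
crop("top",280,205,160,100,5,"t1.png"); crop("scene",250,165,120,150,4,"s1.png")
E
```

```text
(no output)
```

View pics/t1.png

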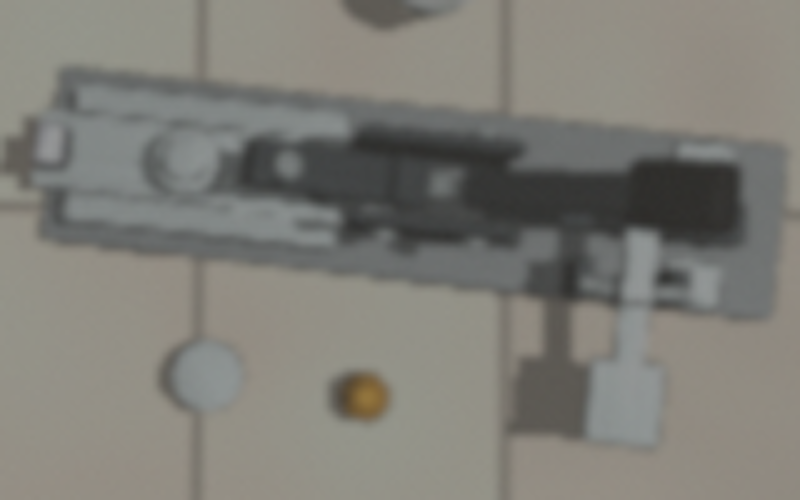

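View pics/s1.png

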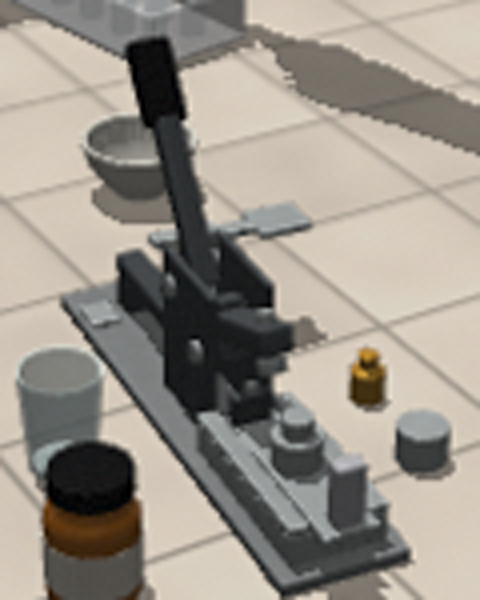

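In the crops, the plate corners in t1 are (65,68), (785,145), (765,318), (40,240). The paddle centre is (624,402), the tab top (50,144) and the plunger top (190,158). In s1 the tab top is about (348,462), the grip end (150,45), and the paddle lies at (275,218).

```bash
cat >> h.py <<'E'
T=lambda u,v:(280+u/5-.4,205+v/5-.4)
S=lambda u,v:(250+u/4-.375,165+v/4-.375)
E
python3 - <<'E'
from h import *
np.set_printoptions(precision=4,suppress=True)
c=np.array([plane("top",*T(*p),0.008)[:2] for p in [(65,68),(785,145),(765,318),(40,240)]])
print(c, [np.linalg.norm(c[i]-c[(i+1)%4]) for i in range(4)],c.mean(0))
ax=(c[0]-c[1]+c[3]-c[2]);print("yaw",np.arctan2(ax[1],ax[0]))
print("paddle",plane("top",*T(624,402),.08), tri(T(624,402),S(277,218)))
print("tab",plane("top",*T(50,144),.08), tri(T(50,144),S(348,462)))
print("plunger",plane("top",*T(190,158),.072), tri(T(190,158),S(297,412)))
yaw=np.arctan2(ax[1],ax[0]); ex=np.array([np.cos(yaw),np.sin(yaw)]);ey=np.array([-ex[1],ex[0]])
pd=plane("top",*T(624,402),.08)[:2]
o=pd+.115*ex-.09*ey; print("origin",o,"plate center in pliers",(c.mean(0)-o)@ex,(c.mean(0)-o)@ey)
for n,q,z in (("tab",plane("top",*T(50,144),.08),0),("pl",plane("top",*T(190,158),.072),0)):
  print(n,(q[:2]-o)@ex,(q[:2]-o)@ey)
# grip check
g=o+ex*(-.04); 
for L in (.098,.154):
  P=np.r_[o+ex*(-.04-L*np.cos(.95)),.093+L*np.sin(.95)]; print(pix("scene",P),pix("top",P))
s=get_state(); print("toolaxes",R.from_quat(s["eef_rot"]).as_matrix())
E
```

```text
[[ 0.6088  0.1024]
 [ 0.5751 -0.2413]
 [ 0.4928 -0.2315]
 [ 0.5261  0.1131]] [np.float64(0.3454031525562415), np.float64(0.08282907663649854), np.float64(0.3461747728703383), np.float64(0.08339049038288299)] [ 0.5507 -0.0643]
yaw 1.4737619118275782
paddle [ 0.4543 -0.1549  0.08  ] (array([ 0.4548, -0.1552,  0.0799]), np.float64(0.001082597986998016))
tab [0.5672 0.1033 0.08  ] (array([0.5677, 0.103 , 0.0795]), np.float64(0.0011261201040791168))
plunger [0.562  0.0401 0.072 ] (array([0.5619, 0.0401, 0.074 ]), np.float64(0.00012461495370163226))
origin [ 0.5551 -0.0492] plate center in pliers -0.015506495449898426 0.002888400761897852
tab 0.15289309022020822 0.002720968135218095
pl 0.08956270251556328 0.0017823748379267729
(np.float64(290.79965796541774), np.float64(196.5922775700957)) (np.float64(406.12770224985536), np.float64(241.8258799964185))
(np.float64(285.4709331218036), np.float64(174.81735742148152)) (np.float64(425.85994516552284), np.float64(242.35293865790385))
toolaxes [[ 0.9527  0.3039 -0.0006]
 [ 0.3039 -0.9527  0.0016]
 [-0.0001 -0.0017 -1.    ]]
```

>>> servo_tool --plan '[[[0.2, -0.2, -0.28, 0, 0, 0, 1], [0.5, -0.5, -0.28, 0, 0, 0, 1], [1, -1, -0.28, 0, 0, 0, 1], [1, -1, -0.28, 0, 0, 0, 1], [1, -1, -0.28, 0, 0, 0, 1], [1, -1, -0.28, 0, 0, 0, 1], [1, -1, -0.28, 0, 0, 0, 1]]]' --force 60

```text
clock: 1.08
position: [0.3631, -0.2996, 0.3018]
eef_rot: [0.987, 0.159, 0.001, -0.0]
ft_force: [-0.1, -0.3, -0.7]
gripper_width: -0.0
gripper_force: 0.0
```

>>> servo_tool --plan '[[[1, -1, 0, 0, 0, -0.777, 1], [1, -1, 0, 0, 0, -0.777, 1], [1, -1, 0, 0, 0, -0.777, 1], [1, -1, 0, 0, 0, -0.777, 1], [1, -1, 0, 0, 0, -0.777, 1], [1, -1, 0, 0, 0, -0.777, 1], [1, -1, 0, 0, 0, -0.777, 1], [1, -1, 0, 0, 0, -0.777, 1], [1, -1, 0, 0, 0, -0.777, 1]]]'

```text
clock: 2.2
position: [0.5218, 0.0074, 0.3009]
eef_rot: [0.741, 0.671, -0.0, -0.0]
ft_force: [-0.1, -0.4, -0.1]
gripper_width: 0.005
gripper_force: 0.0
```

```bash
cat >> h.py <<'E'
yaw=1.474; ex=np.array([np.cos(yaw),np.sin(yaw)]); ey=np.array([-ex[1],ex[0]]); o=np.array([0.5528,-0.0490])
def world(x,y,z): return np.r_[o+x*ex+y*ey,z]
def rel(x,y,z):
    "shift (tool units) from here to pliers-frame point; also yaw error and pliers-frame pose"
    s=get_state();M=R.from_quat(s["eef_rot"]).as_matrix();p=s["position"]
    d=M.T@(world(x,y,z)-p)/.25
    want=np.c_[np.r_[ex,0],np.r_[-ey,0],[0,0,-1]]
    rv=R.from_matrix(M.T@want).as_rotvec()/1.5
    q=p[:2]-o
    print("t",round(s["clock"],2),"shift",d.round(3),"turn",rv.round(3),"pliers",(q@ex).round(4),(q@ey).round(4),p[2].round(4),"F",np.round(s["ft_force"],1),"w",round(s["gripper_width"],2))
E
python3 -c "
from h import *
rel(.182,.0005,.3)"
```

```text
t 2.2 shift [0.516 0.142 0.003] turn [-0.     0.    -0.002] pliers 0.0531 0.0363 0.3009 F [-0.1 -0.4 -0.1] w 0.0
```

>>> servo_tool --plan '[[[0.25, 0.07, 0.1, 0, 0, 0, 1], [0.516, 0.142, 0.3, 0, 0, 0, 1], [0.516, 0.142, 0.45, 0, 0, 0, 1], [0.516, 0.142, 0.65, 0, 0, 0, 1], [0.516, 0.142, 0.83, 0, 0, 0, 1], [0.516, 0.142, 0.95, 0, 0, 0, 1], [0.516, 0.142, 0.99, 0, 0, 0, 1], [0.516, 0.142, 0.99, 0, 0, 0, 1], [0.516, 0.142, 0.99, 0, 0, 0, 1]]]'

```text
clock: 3.32
position: [0.5713, 0.1342, 0.0556]
eef_rot: [0.741, 0.672, 0.001, 0.001]
ft_force: [0.0, 0.6, -0.2]
gripper_width: -0.001
gripper_force: 0.0
```

Run:
```python
from h import *
rel(.125,.0005,.052)
a=optics.capture("scene")[230:330,280:400];b=optics.capture("top")[180:280,260:360]
cv2.imwrite("pics/c1.png",cv2.resize(np.hstack([a,b]),None,fx=3.6,fy=3.6,interpolation=cv2.INTER_CUBIC))
```

```text
t 3.33 shift [-0.237 -0.005  0.014] turn [ 0.002 -0.001 -0.   ] pliers 0.1841 -0.0007 0.0556 F [ 0.   0.6 -0.2] w -0.0
```

View pics/c1.png

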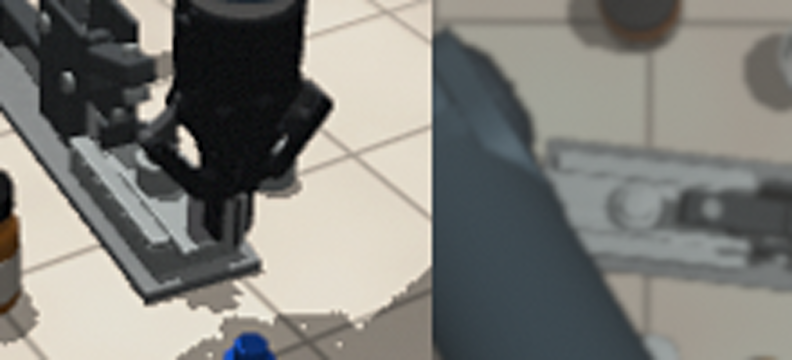

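The fingers, at about (225,215), stand behind the tab and are clear of the rails. Now I push slowly.

>>> servo_tool --plan '[[[-0.01, 0, 0, 0, 0, 0, 1], [-0.02, 0, 0.01, 0, 0, 0, 1], [-0.03, 0, 0.01, 0, 0, 0, 1], [-0.04, 0, 0.01, 0, 0, 0, 1], [-0.048, 0, 0.01, 0, 0, 0, 1], [-0.056, 0, 0.01, 0, 0, 0, 1], [-0.064, 0, 0.01, 0, 0, 0, 1], [-0.072, 0, 0.01, 0, 0, 0, 1], [-0.08, 0, 0.01, 0, 0, 0, 1], [-0.088, 0, 0.01, 0, 0, 0, 1], [-0.096, 0, 0.01, 0, 0, 0, 1], [-0.104, 0, 0.01, 0, 0, 0, 1]]]'

```text
clock: 4.92
position: [0.5672, 0.108, 0.0513]
eef_rot: [0.74, 0.672, 0.0, 0.0]
ft_force: [0.7, 2.6, -0.6]
gripper_width: -0.001
gripper_force: 1.7
```

```bash
python3 -c "
from h import *
rel(.125,.0005,.052)"
```

```text
t 4.92 shift [-0.131  0.001 -0.003] turn [ 0. -0.  0.] pliers 0.1577 0.0008 0.0513 F [ 0.7  2.6 -0.6] w -0.0
```

>>> servo_tool --plan '[[[-0.006, 0, 0, 0, 0, 0, 1], [-0.012, 0, 0, 0, 0, 0, 1], [-0.018, 0, 0, 0, 0, 0, 1], [-0.024, 0, 0, 0, 0, 0, 1], [-0.03, 0, 0, 0, 0, 0, 1], [-0.036, 0, 0, 0, 0, 0, 1]]]'

```text
clock: 5.68
position: [0.5663, 0.0991, 0.0513]
eef_rot: [0.74, 0.672, 0.0, 0.0]
ft_force: [-0.7, 3.8, -0.9]
gripper_width: -0.0
gripper_force: 1.7
```

>>> servo_tool --plan '[[[-0.005, 0, 0, 0, 0, 0, 1], [-0.01, 0, 0, 0, 0, 0, 1], [-0.015, 0, 0, 0, 0, 0, 1], [-0.02, 0, 0, 0, 0, 0, 1]]]'

```text
clock: 6.18
position: [0.5658, 0.0942, 0.0513]
eef_rot: [0.74, 0.672, 0.0, -0.0]
ft_force: [-1.1, 4.2, -1.6]
gripper_width: 0.004
gripper_force: 1.7
```

>>> servo_tool --plan '[[[-0.004, 0, 0, 0, 0, 0, 1], [-0.008, 0, 0, 0, 0, 0, 1], [-0.012, 0, 0, 0, 0, 0, 1]]]'

```text
clock: 6.55
position: [0.5655, 0.0912, 0.0513]
eef_rot: [0.74, 0.672, 0.0, 0.0]
ft_force: [-0.5, 3.3, -1.8]
gripper_width: -0.002
gripper_force: 1.7
```

>>> servo_tool --plan '[[[-0.004, 0, 0, 0, 0, 0, 1], [-0.008, 0, 0, 0, 0, 0, 1], [-0.012, 0, 0, 0, 0, 0, 1]]]'

```text
clock: 6.92
position: [0.5653, 0.0882, 0.0513]
eef_rot: [0.74, 0.672, 0.0, -0.0]
ft_force: [0.3, 3.2, -1.6]
gripper_width: -0.001
gripper_force: 1.7
```

>>> servo_tool --plan '[[[-0.004, 0, 0, 0, 0, 0, 1], [-0.008, 0, 0, 0, 0, 0, 1], [-0.012, 0, 0, 0, 0, 0, 1]]]'

```text
clock: 7.3
position: [0.5654, 0.087, 0.0517]
eef_rot: [0.74, 0.672, 0.001, -0.0]
ft_force: [0.2, 6.4, -1.1]
gripper_width: -0.002
gripper_force: 3.2
```

>>> servo_tool --plan '[[[-0.004, 0, 0, 0, 0, 0, 1], [-0.008, 0, 0, 0, 0, 0, 1], [-0.012, 0, 0, 0, 0, 0, 1]]]'

```text
clock: 7.68
position: [0.5656, 0.0867, 0.0523]
eef_rot: [0.74, 0.673, 0.003, -0.001]
ft_force: [1.7, 9.6, 0.4]
gripper_width: 0.002
gripper_force: 4.7
```

Run:
```python
from h import *
rel(.125,.0005,.052)
a=optics.capture("scene")[230:330,280:400];b=optics.capture("top")[180:280,260:360]
cv2.imwrite("pics/c2.png",cv2.resize(np.hstack([a,b]),None,fx=3.6,fy=3.6,interpolation=cv2.INTER_CUBIC))
```

```text
t 7.67 shift [-0.045 -0.001  0.001] turn [ 0.002 -0.004  0.002] pliers 0.1363 0.0004 0.0523 F [1.7 9.6 0.4] w 0.0
```

View pics/c2.png

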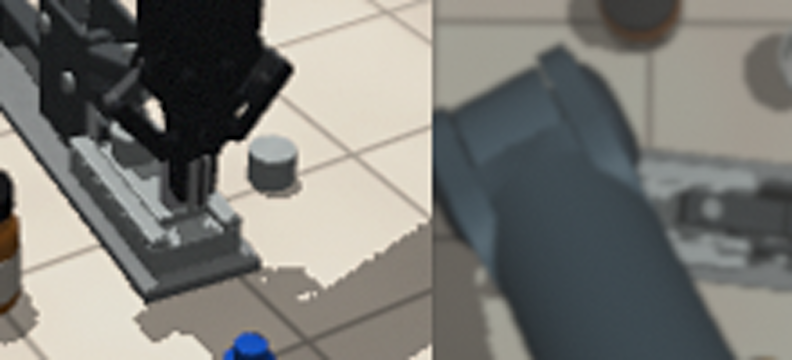

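The die sits under the jaw and the force has climbed from 3 to 9.6 N while the tool stalled, so the nose is on the stop. One more gentle press will confirm it.

>>> servo_tool --plan '[[[-0.006, 0, 0, 0, 0, 0, 1], [-0.012, 0, 0, 0, 0, 0, 1], [-0.016, 0, 0, 0, 0, 0, 1]]]'

```text
clock: 8.15
position: [0.5658, 0.0865, 0.053]
eef_rot: [0.739, 0.674, 0.005, -0.002]
ft_force: [0.8, 13.4, 1.1]
gripper_width: 0.0
gripper_force: 6.8
```

>>> servo_tool --plan '[[[0.04, 0, 0, 0, 0, 0, 1], [0.12, 0, 0, 0, 0, 0, 1], [0.16, 0, 0, 0, 0, 0, 1], [0.16, 0, -0.1, 0, 0, 0, 1], [0.16, 0, -0.3, 0, 0, 0, 1], [0.16, 0, -0.5, 0, 0, 0, 1], [0.16, 0, -0.7, 0, 0, 0, 1], [0.16, 0, -0.9, 0, 0, 0, 1], [0.16, 0, -0.99, 0, 0, 0, 1], [0.16, 0, -0.99, 0, 0, 0, 1]]]'

```text
clock: 9.4
position: [0.5695, 0.1182, 0.3012]
eef_rot: [0.741, 0.672, 0.002, 0.002]
ft_force: [0.4, -0.6, -0.4]
gripper_width: 0.002
gripper_force: 0.0
```

Run:
```python
from h import *
rel(-.095,0,.26)
```

```text
t 9.4 shift [-1.052 -0.002  0.165] turn [ 0.003 -0.    -0.   ] pliers 0.168 -0.0005 0.3012 F [ 0.4 -0.6 -0.4] w 0.0
```

>>> servo_tool --plan '[[[-0.2, 0, 0, 0, 0, 0, 1], [-0.45, 0, 0, 0, 0, 0, 1], [-0.7, 0, 0, 0, 0, 0, 1], [-0.9, 0, 0, 0, 0, 0, 1], [-1, 0, 0, 0, 0, 0, 1], [-1, 0, 0, 0, 0, 0, 1], [-1, 0, 0, 0, 0, 0, 1], [-1, 0, 0, 0, 0, 0, 1]]]'

```text
clock: 10.4
position: [0.5443, -0.128, 0.2984]
eef_rot: [0.739, 0.674, 0.0, -0.001]
ft_force: [0.3, 0.9, 0.7]
gripper_width: -0.001
gripper_force: 0.0
```

```bash
cat >> h.py <<'E'
def arc(th,x0=.011):
    a=.95-th; return -.04-.13*np.cos(a)+.007*np.sin(a)+x0, .093+.13*np.sin(a)+.007*np.cos(a)
def theta():
    from scipy.optimize import brentq
    z=get_state()["position"][2]; return brentq(lambda t:arc(t)[1]-z,-.4,1.2)
E
python3 - <<'E'
from h import *
rel(*[arc(0)[0],0,arc(0)[1]+.02])
p0=arc(0)
for t in np.arange(0,1,.1): print(round(t,2),np.round(arc(t),4),"rel units",np.round((np.array(arc(t))-p0)/.25,3))
im=optics.capture("top")[190:310,330:450]; a=optics.capture("scene")[130:290,240:400]
cv2.imwrite("pics/c3.png",np.hstack([cv2.resize(a,(400,400),interpolation=2),cv2.resize(im,(400,400),interpolation=2)]))
E
```

```text
t 10.4 shift [-0.078  0.003  0.302] turn [-0.    -0.001  0.003] pliers -0.0795 0.0008 0.2984 F [0.3 0.9 0.7] w -0.0
0.0 [-0.0989  0.2028] rel units [0. 0.]
0.1 [-0.1095  0.1953] rel units [-0.042 -0.03 ]
0.2 [-0.1193  0.1867] rel units [-0.082 -0.064]
0.3 [-0.1283  0.1772] rel units [-0.117 -0.102]
0.4 [-0.1362  0.1669] rel units [-0.149 -0.144]
0.5 [-0.143   0.1558] rel units [-0.176 -0.188]
0.6 [-0.1487  0.1442] rel units [-0.199 -0.235]
0.7 [-0.1532  0.1319] rel units [-0.217 -0.283]
0.8 [-0.1565  0.1193] rel units [-0.23  -0.334]
0.9 [-0.1585  0.1065] rel units [-0.238 -0.385]
```

View pics/c3.png

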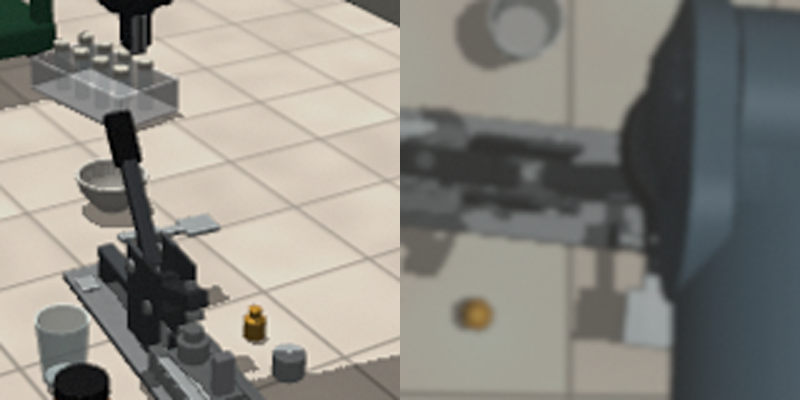

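The fingers are clear above the handle grip at (125,130), the handle is open and the die is under the jaw. Next I go down to the grip.

>>> servo_tool --plan '[[[-0.04, 0.003, 0.1, 0, 0, 0.003, 1], [-0.078, 0.003, 0.22, 0, 0, 0.003, 1], [-0.078, 0.003, 0.31, 0, 0, 0.003, 1], [-0.078, 0.003, 0.34, 0, 0, 0.003, 1], [-0.078, 0.003, 0.34, 0, 0, 0.003, 1]]]'

```text
clock: 11.12
position: [0.5431, -0.1494, 0.2138]
eef_rot: [0.741, 0.671, 0.0, -0.0]
ft_force: [0.9, 0.8, -0.3]
gripper_width: 0.002
gripper_force: 0.0
```

>>> servo_tool --plan '[[[0, 0, 0.02, 0, 0, 0, 1], [-0.01, 0, 0.04, 0, 0, 0, 1], [-0.03, 0, 0.055, 0, 0, 0, 1], [-0.052, 0, 0.07, 0, 0, 0, 1], [-0.07, 0, 0.085, 0, 0, 0, 1], [-0.09, 0, 0.1, 0, 0, 0, 1]]]'

```text
clock: 11.88
position: [0.5407, -0.1726, 0.1885]
eef_rot: [0.742, 0.671, 0.0, -0.0]
ft_force: [1.0, 1.2, 0.6]
gripper_width: 0.004
gripper_force: 0.7
```

Run:
```python
from h import *
t=theta();rel(arc(t)[0],0,arc(t)[1]);print(t)
```

```text
t 11.88 shift [0.027 0.    0.   ] turn [-0.    -0.    -0.003] pliers -0.1242 0.0001 0.1885 F [1.  1.2 0.6] w 0.0
0.18043400383791883
```

>>> servo_tool --plan '[[[-0.008, 0, 0.014, 0, 0, 0, 1], [-0.018, 0, 0.028, 0, 0, 0, 1], [-0.028, 0, 0.044, 0, 0, 0, 1], [-0.038, 0, 0.058, 0, 0, 0, 1], [-0.048, 0, 0.072, 0, 0, 0, 1], [-0.058, 0, 0.088, 0, 0, 0, 1]]]'

```text
clock: 12.62
position: [0.5395, -0.1882, 0.1686]
eef_rot: [0.742, 0.67, -0.001, 0.001]
ft_force: [-2.9, 0.2, 9.5]
gripper_width: 0.003
gripper_force: 4.0
```

Run:
```python
from h import *
t=theta();rel(arc(t)[0],0,arc(t)[1]);print(t)
```

```text
t 12.62 shift [ 0.02  -0.001 -0.   ] turn [ 0.001  0.001 -0.003] pliers -0.1399 -0.0002 0.1686 F [-2.9  0.2  9.5] w 0.0
0.3837819003561556
```

>>> servo_tool --plan '[[[-0.007, 0, 0.016, 0, 0, 0, 1], [-0.014, 0, 0.032, 0, 0, 0, 1], [-0.021, 0, 0.048, 0, 0, 0, 1], [-0.028, 0, 0.064, 0, 0, 0, 1], [-0.034, 0, 0.08, 0, 0, 0, 1]]]'

```text
clock: 13.25
position: [0.539, -0.1981, 0.1484]
eef_rot: [0.742, 0.67, -0.001, 0.002]
ft_force: [-1.2, -1.9, 7.5]
gripper_width: -0.001
gripper_force: 2.9
```

Run:
```python
from h import *
t=theta();rel(arc(t)[0],0,arc(t)[1]);print(t)
```

```text
t 13.25 shift [ 0.012 -0.003 -0.   ] turn [ 0.002  0.002 -0.004] pliers -0.1497 -0.0007 0.1484 F [-1.2 -1.9  7.5] w -0.0
0.5644258294441384
```

>>> servo_tool --plan '[[[-0.004, 0, 0.016, 0, 0, 0, 1], [-0.008, 0, 0.032, 0, 0, 0, 1], [-0.012, 0, 0.048, 0, 0, 0, 1], [-0.015, 0, 0.064, 0, 0, 0, 1], [-0.018, 0, 0.08, 0, 0, 0, 1], [-0.02, 0, 0.09, 0, 0, 0, 1]]]'

```text
clock: 14.0
position: [0.5384, -0.2025, 0.1249]
eef_rot: [0.742, 0.67, -0.0, 0.001]
ft_force: [0.2, -0.4, 3.5]
gripper_width: 0.005
gripper_force: 1.7
```

Run:
```python
from h import *
t=theta();rel(arc(t)[0],0,arc(t)[1]);print(t)
```

```text
t 14.0 shift [-0.004 -0.002  0.   ] turn [ 0.001  0.001 -0.004] pliers -0.1541 -0.0005 0.1249 F [ 0.2 -0.4  3.5] w 0.0
0.7563962042575854
```

>>> servo_tool --plan '[[[-0.004, 0, 0.012, 0, 0, 0, 1], [-0.007, 0, 0.024, 0, 0, 0, 1], [-0.01, 0, 0.036, 0, 0, 0, 1], [-0.01, 0, 0.048, 0, 0, 0, 1], [-0.01, 0, 0.054, 0, 0, 0, 1]]]'

```text
clock: 14.62
position: [0.5366, -0.2019, 0.1097]
eef_rot: [0.742, 0.671, -0.0, -0.001]
ft_force: [0.1, -0.1, -0.3]
gripper_width: -0.002
gripper_force: 0.1
```

>>> servo_tool --plan '[[[0, 0, 0.006, 0, 0, 0, 1], [0, 0, 0.012, 0, 0, 0, 1]]]'

```text
clock: 14.88
position: [0.5372, -0.2025, 0.1073]
eef_rot: [0.742, 0.671, -0.0, -0.0]
ft_force: [0.2, 0.8, -0.0]
gripper_width: -0.002
gripper_force: 0.0
```

>>> servo_tool --plan '[[[0, 0, 0.007, 0, 0, 0, 1], [0, 0, 0.014, 0, 0, 0, 1], [0, 0, 0.021, 0, 0, 0, 1], [0, 0, 0.028, 0, 0, 0, 1], [0, 0, 0.034, 0, 0, 0, 1]]]'

```text
clock: 15.5
position: [0.5377, -0.2029, 0.1001]
eef_rot: [0.742, 0.671, -0.0, -0.0]
ft_force: [-3.8, 0.7, 10.5]
gripper_width: 0.005
gripper_force: 5.0
```

>>> servo_tool --plan '[[[0, 0, -0.04, 0, 0, 0, 1], [0, 0, -0.15, 0, 0, 0, 1], [0, 0, -0.35, 0, 0, 0, 1], [0, 0, -0.5, 0, 0, 0, 1], [0, 0, -0.6, 0, 0, 0, 1], [0, 0, -0.6, 0, 0, 0, 1], [0, 0, -0.6, 0, 0, 0, 1]]]'

```text
clock: 16.38
position: [0.5369, -0.2028, 0.2483]
eef_rot: [0.742, 0.671, -0.0, -0.001]
ft_force: [0.7, 0.1, 0.1]
gripper_width: -0.004
gripper_force: 0.0
```

Run:
```python
from h import *
rel(-.115,.0877,.09)
im=optics.capture("top")[190:310,280:400]; a=optics.capture("scene")[165:325,240:400]
cv2.imwrite("pics/c4.png",np.hstack([cv2.resize(a,(400,400),interpolation=2),cv2.resize(im,(400,400),interpolation=2)]))
```

```text
t 16.38 shift [ 0.157 -0.346  0.634] turn [-0.001 -0.    -0.003] pliers -0.1546 0.001 0.2483 F [0.7 0.1 0.1] w -0.0
```

View pics/c4.png

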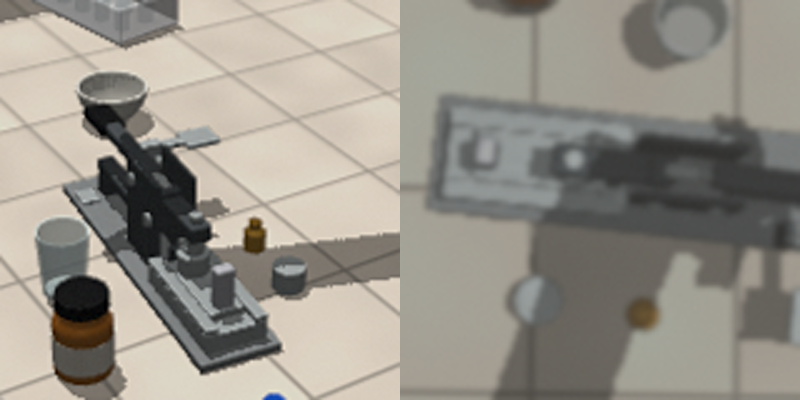

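The handle is level at (100,120) with the hand off, and the jaw is pressing the plunger at (190,225), so it holds by itself. Next is the paddle.

>>> servo_tool --plan '[[[0.06, -0.12, 0, 0, 0, 0, 1], [0.12, -0.27, 0, 0, 0, 0, 1], [0.157, -0.346, 0.1, 0, 0, 0, 1], [0.157, -0.346, 0.25, 0, 0, 0, 1], [0.157, -0.346, 0.42, 0, 0, 0, 1], [0.157, -0.346, 0.56, 0, 0, 0, 1], [0.157, -0.346, 0.61, 0, 0, 0, 1], [0.157, -0.346, 0.61, 0, 0, 0, 1]]]'

```text
clock: 17.48
position: [0.4547, -0.1548, 0.0958]
eef_rot: [0.742, 0.671, -0.0, -0.001]
ft_force: [-0.3, -0.8, 0.9]
gripper_width: 0.001
gripper_force: 0.0
```

>>> servo_tool --plan '[[[0, 0, 0.02, 0, 0, 0, 1], [0, 0, 0.04, 0, 0, 0, 1], [0, 0, 0.06, 0, 0, 0, 1], [0, 0, 0.075, 0, 0, 0, 1]]]'

```text
clock: 17.98
position: [0.4553, -0.1553, 0.078]
eef_rot: [0.742, 0.67, -0.0, -0.0]
ft_force: [-1.2, 0.1, 2.0]
gripper_width: -0.003
gripper_force: 1.2
```

>>> servo_tool --plan '[[[0, 0, -0.025, 0, 0, 0, 1], [0, -0.016, -0.025, 0, 0, 0, 1], [0, -0.032, -0.025, 0, 0, 0, 1], [0, -0.032, 0, 0, 0, 0, 1], [0, -0.032, 0.012, 0, 0, 0, 1], [0, -0.032, 0.024, 0, 0, 0, 1]]]'

```text
clock: 18.73
position: [0.4463, -0.1544, 0.0715]
eef_rot: [0.742, 0.67, -0.001, -0.001]
ft_force: [-2.7, 0.5, 2.7]
gripper_width: -0.003
gripper_force: 1.8
```

>>> servo_tool --plan '[[[0, 0, 0.012, 0, 0, 0, 1], [0, 0, 0.024, 0, 0, 0, 1]]]'

```text
clock: 18.98
position: [0.4467, -0.1543, 0.0654]
eef_rot: [0.742, 0.67, -0.001, -0.001]
ft_force: [-3.7, 0.1, 1.9]
gripper_width: -0.003
gripper_force: 1.5
```

Run:
```python
from h import *
rel(-.115,.0977,.06)
a=optics.capture("scene"); print("grip-open px",a[180:190,287:290].mean(), "frac dark",(a[176:194,283:293].max(2)<60).mean())
cv2.imwrite("pics/c5.png",cv2.resize(a[140:310,235:395],None,fx=3.5,fy=3.5,interpolation=2))
```

```text
t 18.98 shift [ 0.    -0.009  0.022] turn [-0.001 -0.    -0.003] pliers -0.1151 0.0954 0.0654 F [-3.7  0.1  1.9] w -0.0
grip-open px 169.65555555555557 frac dark 0.0
```

View pics/c5.png

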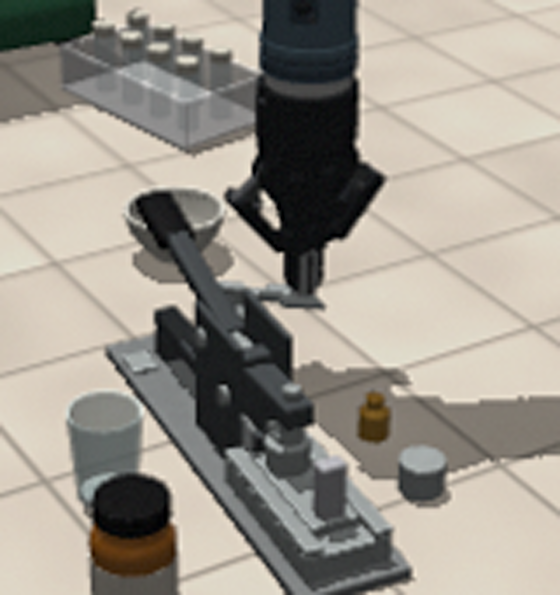

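The handle at (165,215) has left its level position and is rising, and the paddle is pressed at (310,300). I hold here and let it open.

>>> servo_tool --plan '[[[0, 0, 0.006, 0, 0, 0, 1], [0, 0, 0.006, 0, 0, 0, 1], [0, 0, 0.006, 0, 0, 0, 1], [0, 0, 0.006, 0, 0, 0, 1]]]'

```text
clock: 19.52
position: [0.4475, -0.1543, 0.0646]
eef_rot: [0.742, 0.671, -0.0, -0.0]
ft_force: [-2.8, 0.5, 2.5]
gripper_width: 0.002
gripper_force: 1.5
```

Run:
```python
from h import *
a=optics.capture("scene"); print("frac dark",(a[176:194,283:293].max(2)<60).mean())
```

```text
frac dark 0.9277777777777778
```

The handle has sprung open. I'll retract and check the final state.

>>> servo_tool --plan '[[[0, 0, -0.06, 0, 0, 0, 1], [0, -0.02, -0.15, 0, 0, 0, 1], [0, -0.06, -0.35, 0, 0, 0, 1], [-0.1, -0.06, -0.55, 0, 0, 0, 1], [-0.3, -0.06, -0.7, 0, 0, 0, 1], [-0.5, -0.06, -0.8, 0, 0, 0, 1], [-0.7, -0.06, -0.8, 0, 0, 0, 1], [-0.7, -0.06, -0.8, 0, 0, 0, 1], [-0.7, -0.06, -0.8, 0, 0, 0, 1], [-0.7, -0.06, -0.8, 0, 0, 0, 1]]]'

```text
clock: 20.82
position: [0.4161, -0.3251, 0.2648]
eef_rot: [0.741, 0.672, 0.0, 0.0]
ft_force: [-0.1, -0.4, 1.0]
gripper_width: 0.001
gripper_force: 0.0
```

Run:
```python
from h import *
rel(0,0,.3)
a=optics.capture("scene")[165:325,240:400];b=optics.capture("top")[205:305,280:380]
cv2.imwrite("pics/c6.png",np.hstack([cv2.resize(a,(400,400),interpolation=2),cv2.resize(b,(400,400),interpolation=2)]))
```

```text
t 20.82 shift [ 1.152  0.437 -0.14 ] turn [ 0.001 -0.    -0.001] pliers -0.288 0.1094 0.2648 F [-0.1 -0.4  1. ] w 0.0
```

View pics/c6.png

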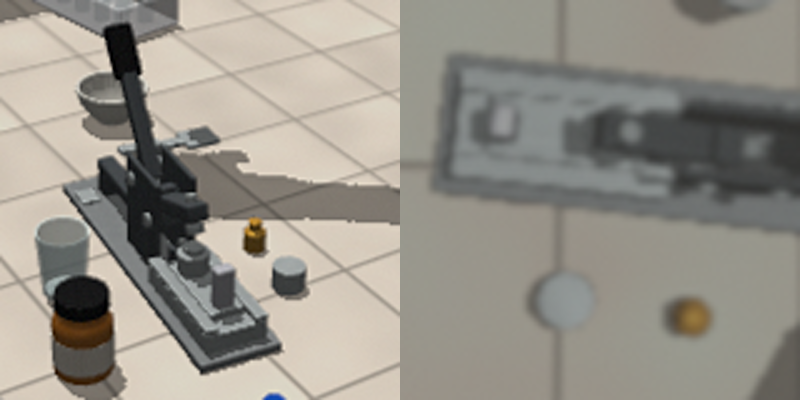

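The handle is fully open at (122,45) and the lever is back up. The plunger is pressed in at (190,248), the tab at (503,120) has not moved since locking, and the neighbouring items are in place.

```bash
python3 -c "
from rig import job
print(job.sign_off())"
```

```text
the job is handed in; nothing more can be done
None
```

I handed the job in at about 21 s of the 62 s allowed: the die was pushed home, locked with the hand off, then released. The last pictures show the handle open, the plunger in and the die unmoved, and the highest force I read was about 13 N on the stop, 10.5 N on the handle and 3 N on the lever (readings only at the end of each move, so the release peak itself was not seen).

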